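Level the support pins of a casting rest

TASK

The four cone-headed support pins of the casting rest stand too high. With the gripper closed, start at the pin next to the square datum post and run the fingertips along the curved row to the far end in one sweep, at the height of the post's flat top and without rising between pins, so that every pin is pushed down level with the top of the post and none is left high or pushed too low. Do not pull the pins up, leave the things lying nearby alone, and lift clear at the end.

Things in the scene. Friction and masses are not known exactly. Their poses are not given: they have to be found in the camera images.
- rest: casting rest, bolted to the bench: a grey plate 110 x 260 x 14 mm (its x, y, z) carrying, on an arc of radius 150 mm, a square datum post and then four round support pins 50 mm apart along the arc. Origin at the centre of the plate's underside, on the bench top; z up; the post is at the +y end.
- datum_top (a point): centre of the flat top of the fixed datum post, which has a square head 32 x 32 mm and is 60 mm high above the bench. It marks one end of the row and the height that the pins must get.
- pin1_top (a point): top centre of support pin 1 (counted from the datum post, which is 50 mm from pin 1). Round steel head 38 mm across and 13 mm thick, a blunt cone: flat tip 6 mm across, sloping 10 mm down to the rim.
- pin1 (a joint): how far pin 1 is pushed down, in m: 0 at its upper stop (head top 72 mm above the bench), 0.012 level with the datum post, 0.020 at its lower stop. Starts between 0.003 and 0.007, so 5 to 9 mm too high. It slides straight down under about 2.5 N and stays by friction where it is left; pushing cannot bring it up again.
- pin2_top (a point): top centre of support pin 2 (counted from the datum post, which is 50 mm from pin 1). Round steel head 38 mm across and 13 mm thick, a blunt cone: flat tip 6 mm across, sloping 10 mm down to the rim.
- pin2 (a joint): how far pin 2 is pushed down, in m: 0 at its upper stop (head top 72 mm above the bench), 0.012 level with the datum post, 0.020 at its lower stop. Starts between 0.003 and 0.007, so 5 to 9 mm too high. It slides straight down under about 2.5 N and stays by friction where it is left; pushing cannot bring it up again.
- pin3_top (a point): top centre of support pin 3 (counted from the datum post, which is 50 mm from pin 1). Round steel head 38 mm across and 13 mm thick, a blunt cone: flat tip 6 mm across, sloping 10 mm down to the rim.
- pin3 (a joint): how far pin 3 is pushed down, in m: 0 at its upper stop (head top 72 mm above the bench), 0.012 level with the datum post, 0.020 at its lower stop. Starts between 0.003 and 0.007, so 5 to 9 mm too high. It slides straight down under about 2.5 N and stays by friction where it is left; pushing cannot bring it up again.
- pin4_top (a point): top centre of support pin 4 (counted from the datum post, which is 50 mm from pin 1). Round steel head 38 mm across and 13 mm thick, a blunt cone: flat tip 6 mm across, sloping 10 mm down to the rim.
- pin4 (a joint): how far pin 4 is pushed down, in m: 0 at its upper stop (head top 72 mm above the bench), 0.012 level with the datum post, 0.020 at its lower stop. Starts between 0.003 and 0.007, so 5 to 9 mm too high. It slides straight down under about 2.5 N and stays by friction where it is left; pushing cannot bring it up again.
- way1 (a point): point on the arc half-way between pins 1 and 2, at the height of the datum post's top (60 mm above the bench), in the open gap between the heads.
- way2 (a point): point on the arc half-way between pins 2 and 3, at the height of the datum post's top (60 mm above the bench), in the open gap between the heads.
- way3 (a point): point on the arc half-way between pins 3 and 4, at the height of the datum post's top (60 mm above the bench), in the open gap between the heads.
- tape: loose roll of masking tape 104 mm across, 24 mm high; bystander, origin at the centre of its underside
- small_collar: loose steel flange collar 50 mm across, 22 mm high; bystander, origin at the centre of its underside
- marker_1: loose felt marker 136 mm long, 17 mm thick; bystander, origin at the centre of its underside
- hex_key: loose hex key 33 x 113 x 7 mm; bystander, origin at the centre of its underside

How it is judged (in metres and radians):
On the way, in this order (a step that is already met when the one before it is completed fails the run):
1. support pin 1 is pushed down level with the datum post (within 3 mm) (value of joint pin1 between 0.009 and 0.015 m), for 0.05 s.
2. the fingertips pass low through the gap between pins 1 and 2, not more than about 15 mm above the datum height (horizontal distance between the grasp point and way1 below 0.014 m and height (world z) of the grasp point below 0.095 m), for 0.05 s.
3. support pin 2 is pushed down level with the datum post (within 3 mm) (value of joint pin2 between 0.009 and 0.015 m), for 0.05 s.
4. the fingertips pass low through the gap between pins 2 and 3, not more than about 15 mm above the datum height (horizontal distance between the grasp point and way2 below 0.014 m and height (world z) of the grasp point below 0.095 m), for 0.05 s.
5. support pin 3 is pushed down level with the datum post (within 3 mm) (value of joint pin3 between 0.009 and 0.015 m), for 0.05 s.
6. the fingertips pass low through the gap between pins 3 and 4, not more than about 15 mm above the datum height (horizontal distance between the grasp point and way3 below 0.014 m and height (world z) of the grasp point below 0.095 m), for 0.05 s.
7. support pin 4 is pushed down level with the datum post (within 3 mm) (value of joint pin4 between 0.009 and 0.015 m), for 0.05 s.
At the end, for the whole second after the job is handed in: all four pin tops stand within 3 mm of the height of the datum post's top (joint values 0.009 to 0.015), and the four bystanders are within 20 mm of where they lay (all of step 1 and all of step 3 and all of step 5 and all of step 7 and distance of each of tape, small_collar, marker_1, hex_key from where it was at the start of the episode below 0.02 m); the robot touches nothing.
It fails at once if a bystander was moved more than 20 mm (distance of any of tape, small_collar, marker_1, hex_key from where it was at the start of the episode above 0.02 m).
It fails at once if a pin was pulled up above the heights at which the pins start (value of joint any of pin1, pin2, pin3, pin4 below 0.0022 m).
It also fails if it takes over 40 s, if anything falls off the work surface, if the arm or the gripper's body presses on something with over 40 N, if the wrist force passes 120 N, or if a joint passes its speed limit or range.

ROBOT

A 7-joint arm with a two-finger parallel gripper is mounted at the origin on a cart in front of the work surface, level with it; the furniture and walls round the work are solid. World frame = base frame: x ahead of the robot, y to its left, z up, the work surface at z = 0. Lengths are in mm, angles in rad, forces in N, time in s.
With the tool pointing down it reaches from about 400 to 875 mm from the base axis. Payload 6.5 kg.
Tool frame: the origin (TCP) lies at the very end of the fingers, on their centre line; the grasp point (between the pads) lies 19 mm behind it (ctrl.tcp_to_grasp is the distance from the TCP to the grasp point, in mm); z points along the fingers, y is the line along which they close (so a half turn about z gives the same grasp; the last joint's range is limited). The gripper opens to 88 mm and grips with 3 to 60 N. Pads are 18 mm wide; open, the fingers measure 123 mm over their backs; the gripper's body (75 mm by 187 mm) begins 45 mm behind the grasp point.
Start: joints at [1.077, 0.536, -0.004, 1.538, 0.003, 1.067, -0.071], TCP at [269.661, -591.416, 238.716] pointing down, gripper open.
Joint ranges: [-2.7, 2.7], [-0.37, 2.16], [-1.27, 1.26], [0.24, 2.4], [-1.31, 4.45], [0.19, 1.91], [-2.76, 2.76]. Speed limits (rad/s): [2.39, 2.39, 3.14, 3.14, 3.14, 3.14, 3.14].

INTERFACE

Orientations are given as a rotation vector (axis times angle).
In Python, from plant import ctrl gives the robot as it stands.
- The arm moves only by the shell command python3 -m handwheel 'ROWS'. ROWS is JSON, one flat list of numbers, 7 for each row, row after row: the finger opening in cm, from 0 to 8.81, then the shift along the tool's x, y, z in cm, then the turn, a rotation vector about the tool's x, y, z in degrees. In form: [claw, tx, ty, tz, rx, ry, rz, claw, tx, ty, tz, rx, ry, rz, ...]. A call has 1 to 5 rows; each row shifts and turns the commanded pose from where the row before left it, along the tool's axes as they then stand; what a row does not reach is not made up. A row lasts 1/10 s, in which the tool goes at most 50 mm and 8.59 degrees, less where a joint would pass 70% of its speed; a pose out of reach is approached as far as the arm can. A call with a gripper value outside its range is refused whole. The fingers move at their own pace and stop on an object; the grip force is fixed at half the most. Time passes only in rows, so rows that do not move let the fingers close. It gives the time, the measured TCP pose, the force, the opening and the grip force at its end, in the units of the state.
- ctrl.state(): the state, without advancing time (a new reading comes with each control period).
- ctrl.grab_frame(name): name is "scene" or "top"; returns (picture, depth): 400x640x3 uint8, red, green, blue; 400x640 float32, mm along the optical axis (not along the pixel's ray), 0 where there is no reading.
- ctrl.camera_params(name): a dict with "camera_matrix" (3x3 intrinsics, pixels), "D" ([k1, k2, p1, p2, k3] as OpenCV has them; the pictures are not rectified), "xyz" and "attitude" of the camera in the world. Camera axes: x right, y up, looking along -z (the intrinsics and any distortion apply to the point x, -y, -z); pixel columns grow to the right and rows downward; lengths in mm; the calibration is good to about 2 mm. A picture is of the moment at which its call begins. camera_params takes no time and is no camera call.
- ctrl.finish_job(): hands the job in; it is judged then, once.
The state is a dict: "clock": time; "joint_positions": joint angles; "qvel": joint speeds; "joint_efforts": joint torques, N m; "ee_pos": TCP position; "orientation": TCP orientation; "contact_force": force on the tool from outside, world axes, zero at the start; "ft_torque": the same for the moment, N m; "gripper_width": finger opening in mm; "grip_force": force on a finger pad.
Only numpy, scipy, OpenCV 4.12 (cv2) and the standard library are available. Lean on these libraries where they do the work, as an engineer would, in place of code of your own. Each camera call takes 0.05 s, during which the arm holds its last target. There are 200 camera calls.

## Working session

There is one attempt and no reset: what is moved stays moved. The work goes in short steps, Python scripts to look and compute and a shell command to move; the robot and the scene stay as the last step left them, time stands still between calls to the robot, and variables do not carry over. Pictures are saved under pics/ and viewed, at most 10 in all, crops included, and the job is handed in when it is done.

```bash
mkdir -p pics; cat > h.py <<'E'
import numpy as np, cv2
from plant import ctrl
from scipy.spatial.transform import Rotation as R
def cam(n):
    p=ctrl.camera_params(n); a=np.array(p["attitude"],float)
    Rm=R.from_rotvec(a.ravel()).as_matrix() if a.size==3 else a
    return np.array(p["camera_matrix"]),np.array(p["D"]),np.array(p["xyz"]),Rm
def rays(n,uv):
    K,D,t,Rm=cam(n)
    x=cv2.undistortPoints(np.array(uv,float).reshape(-1,1,2),K,D).reshape(-1,2)
    return t,np.c_[x[:,0],-x[:,1],-np.ones(len(x))]@Rm.T
def onplane(n,uv,z):
    t,d=rays(n,uv); return t+d*((z-t[2])/d[:,2])[:,None]
def cloud(n,dep):
    v,u=np.mgrid[:400,:640]; t,d=rays(n,np.c_[u.ravel(),v.ravel()])
    return (t+d*dep.reshape(-1,1)).reshape(400,640,3)
E
python3 - <<'E'
from h import *
for n in("scene","top"):
    im,d=ctrl.grab_frame(n); cv2.imwrite(f"pics/{n}0.png",im[...,::-1]); np.savez(f"{n}0.npz",im=im,d=d)
    p=ctrl.camera_params(n); print(p)
s=ctrl.state(); print(s)
E
```

```text
{'camera_matrix': array([[507.17026291,   0.        , 314.4652045 ],
       [  0.        , 507.17026291, 204.5810129 ],
       [  0.        ,   0.        ,   1.        ]]), 'D': array([0.01877274, 0.        , 0.        , 0.        , 0.        ]), 'xyz': array([  32.72578631, -957.32553354, 1026.08363564]), 'attitude': array([ 0.76272859, -0.24125018, -0.57862139])}
{'camera_matrix': array([[487.73236819,   0.        , 320.69851765],
       [  0.        , 487.73236819, 194.64096317],
       [  0.        ,   0.        ,   1.        ]]), 'D': array([0.02936354, 0.        , 0.        , 0.        , 0.        ]), 'xyz': array([ 389.30949808, -186.38891556, 1218.17852536]), 'attitude': array([ 0.13819855, -0.11811745, -1.57516397])}
{'clock': 0.1, 'joint_positions': array([ 1.07677861,  0.53709469, -0.00444951,  1.53877395,  0.00261639,
        1.06734328, -0.07123021]), 'qvel': array([-0.0021071 , -0.00296201, -0.00165529, -0.00417427,  0.00051949,
        0.00194506,  0.00229061]), 'joint_efforts': array([ 2.46217598e-03, -5.72076952e+01,  9.93948765e-01, -2.52228427e+01,
       -5.60973503e-02,  1.34436769e-02,  8.40629173e-05]), 'ee_pos': array([ 269.42699938, -590.90147926,  237.92397852]), 'orientation': array([-3.06846227e+00, -6.66663588e-01,  7.32470550e-04]), 'contact_force': array([-0.71625397,  0.67507618, -0.47149102]), 'ft_torque': array([0.02385603, 0.01353075, 0.05249464]), 'grip_force': 0.0, 'gripper_width': 88.333513264848}
```

View pics/scene0.png

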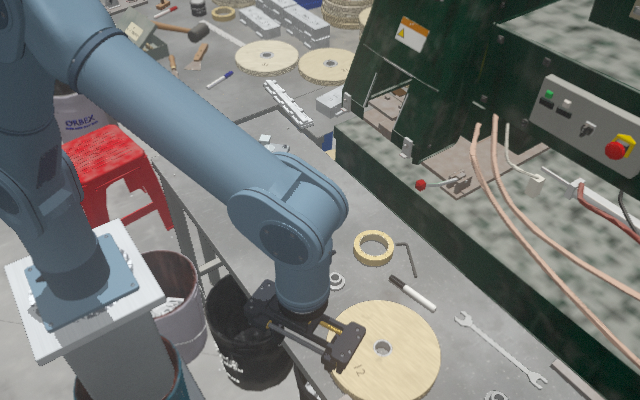

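View pics/top0.png

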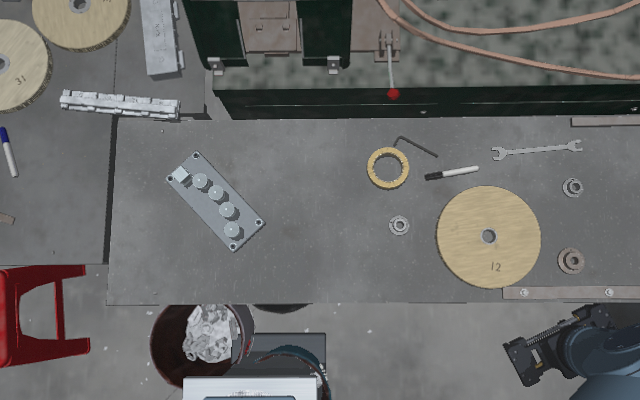

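Top view: the rest is at about (215,202), with the post at (181,176) and pins at (201,180), (217,192), (228,210) and (234,230). The bystanders are at (370–480,135–230), and the arm hides the rest in the scene view.

```bash
python3 - <<'E'
from h import *
f=np.load("top0.npz"); im,d=f["im"],f["d"]
P=cloud("top",d)
c=im[140:260,155:275]; cv2.imwrite("pics/crop.png",cv2.resize(c[...,::-1],(600,600),interpolation=cv2.INTER_CUBIC))
z=P[...,2]
for u,v in [(181,176),(201,180),(217,192),(228,210),(234,230),(190,205),(300,250)]: print(u,v,P[v,u].round(1))
Z=z[140:260,155:275]; print(np.percentile(Z,[1,5,50,90,95,98,99]))
for th in(30,):
  m=((Z>th)&(Z<90)).astype(np.uint8); n,l,st,ce=cv2.connectedComponentsWithStats(m)
  for i in range(1,n):
    if st[i,4]>20:
      uv=ce[i]+[155,140]; q=P[140:260,155:275][l==i]; print(th,uv.round(1),st[i],q.mean(0).round(1),q[:,2].max().round(1),np.median(q[:,2]).round(1))
h=np.clip(Z*3,0,255).astype(np.uint8); cv2.imwrite("pics/hz.png",cv2.resize(h,(600,600),interpolation=cv2.INTER_NEAREST))
E
```

```text
181 176 [629.1 166.6  58.8]
201 180 [617.5 116.2  64.9]
217 192 [588.4  77.5  61.8]
228 210 [544.1  49.6  63.7]
234 230 [495.9  33.7  65.8]
190 205 [564.6 155.5  11.9]
300 250 [ 450.9 -118.9   -2.8]
[-5.71794852 -3.91045624  1.07209543 16.98661065 58.57467423 62.9130074
 65.99393807]
30 [180.6 174.4] [ 17  26  18  17 187] [633.1 168.1  58.1] 65.8 59.5
30 [199.4 180. ] [ 37  33  16  15 185] [618.6 121.2  60.3] 70.0 60.4
30 [215.3 192. ] [ 53  45  16  15 186] [588.7  81.9  60.7] 70.8 60.1
30 [226.2 208.8] [ 64  62  16  15 183] [547.3  54.3  62.1] 70.7 61.5
30 [231. 229.] [ 69  82  15  15 190] [498.8  41.9  60.5] 69.2 60.4
```

View pics/crop.png

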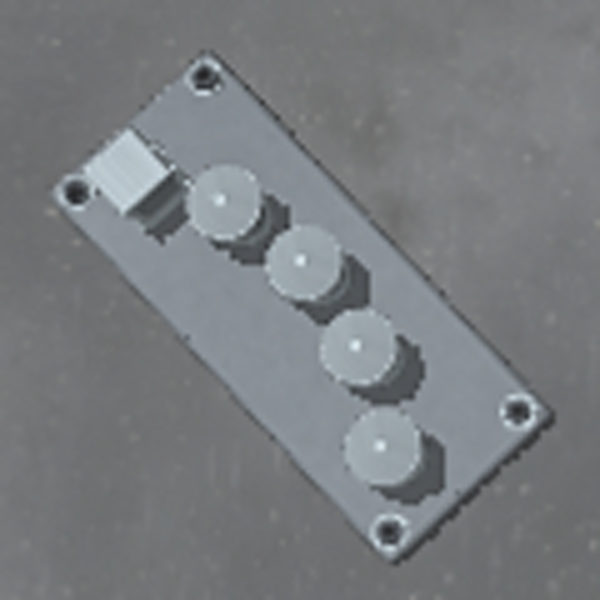

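Crop: the post is at about (127,168) and the cone tips are at (220,200), (302,261), (357,346) and (380,446). I'll fit the arc to these.

```bash
cat > geo.py <<'E'
from h import *
from scipy.optimize import least_squares
C=np.array([[220,200],[302,261],[357,346],[380,446]],float)
uv=(C+.5)/5-.5+[155,140]
T=onplane("top",uv,66.)[:,:2]
th=lambda p,k:p[:2]+150*np.c_[np.cos(p[2]+p[3]*k/3),np.sin(p[2]+p[3]*k/3)]
best=min((least_squares(lambda q:(th(np.r_[q,s],np.arange(1,5))-T).ravel(),np.r_[T.mean(0)-[100,-100],a]) for s in(-1,1) for a in(0,1.5,3,4.5)),key=lambda r:r.cost)
s=-1 
sols=[(least_squares(lambda q:(th(np.r_[q,s],np.arange(1,5))-T).ravel(),np.r_[T.mean(0)+o,a]),s) for s in(-1,1) for a in(0,1.5,3,4.5) for o in([-100,100],[100,-100])]
r,s=min(sols,key=lambda t:t[0].cost); p=np.r_[r.x,s]
E
python3 - <<'E'
from geo import *
print(T.round(1),p.round(3)); print(th(p,np.arange(0,5)).round(1)); print(np.linalg.norm(np.diff(T,axis=0),axis=1))
print("way",th(p,np.array([1.5,2.5,3.5])).round(1))
f=np.load("top0.npz");P=cloud("top",f["d"])
m=P[168:180,174:186]; m=m[m[...,2]>55]; print("post depth mean",m.mean(0))
q=onplane("top",((np.array([[127,130],[172,170],[124,214],[83,172],[204,76],[76,192],[518,411],[390,531]])+.5)/5-.5+[155,140]),60); print(q.round(1)[:4]); 
q=onplane("top",((np.array([[204,76],[76,192],[518,411],[390,531]])+.5)/5-.5+[155,140]),14);print(q.round(1))
st=ctrl.state();Rm=R.from_rotvec(st["orientation"]).as_matrix();print(Rm.round(3))
E
```

```text
[[618.4 121.7]
 [588.2  81.4]
 [546.8  53.9]
 [498.8  41.8]] [485.496 191.008   6.134  -1.   ]
[[633.8 168.7]
 [618.4 121.4]
 [588.3  81.7]
 [546.8  54.1]
 [498.7  41.6]]
[50.41065915 49.66879083 49.4266197 ]
way [[605.  100.3]
 [568.7  66.2]
 [523.3  45.8]]
post depth mean [630.77650247 164.1641439   78.11965013]
[[654.7 169.7  60. ]
 [634.6 147.1  60. ]
 [613.1 169.5  60. ]
 [634.  190.2  60. ]]
[[693.  145.8  14. ]
 [633.5 208.3  14. ]
 [520.6 -16.   14. ]
 [461.8  46.2  14. ]]
[[ 0.91   0.415 -0.001]
 [ 0.415 -0.91   0.001]
 [-0.    -0.002 -1.   ]]
```

```bash
python3 -m handwheel '[0,3.07,-2.52,0,0,0,0, 0,3.07,-2.52,0,0,0,0, 0,3.07,-2.52,0,0,0,0, 0,3.07,-2.52,0,0,0,0, 0,3.07,-2.52,0,0,0,0]'
```

```text
clock: 0.6
ee_pos: [357.4, -411.4, 238.4]
orientation: [-3.07, -0.667, 0.001]
contact_force: [0.3, 1.1, 0.0]
gripper_width: 50.3
grip_force: 0.0
```

```bash
python3 -m handwheel '[0,3.07,-2.52,0,0,0,0, 0,3.07,-2.52,0,0,0,0, 0,3.07,-2.52,0,0,0,0, 0,3.07,-2.52,0,0,0,0, 0,3.07,-2.52,0,0,0,0]'
python3 -m handwheel '[0,3.07,-2.52,0,0,0,0, 0,3.07,-2.52,0,0,0,0, 0,3.07,-2.52,0,0,0,0, 0,3.07,-2.52,0,0,0,0, 0,3.07,-2.52,0,0,0,0]'
python3 -m handwheel '[0,3.07,-2.52,0,0,0,0, 0,3.07,-2.52,0,0,0,0, 0,3.07,-2.52,0,0,0,0, 0,3.07,-2.52,0,0,0,0, 0,3.07,-2.52,0,0,0,0]'
python3 -m handwheel '[0,0,0,1,0,0,-7.58, 0,0,0,1,0,0,-7.58, 0,0,0,1,0,0,-7.58, 0,0,0,1,0,0,-7.58, 0,0,0,1,0,0,-7.58]'
cat > pos.py <<'E'
from geo import *
st=ctrl.state();Rm=R.from_rotvec(st["orientation"]).as_matrix();e=st["ee_pos"]
print(st["clock"],e.round(1),"w",round(st["gripper_width"],1),"F",st["contact_force"].round(1),"xhead",np.degrees(np.arctan2(Rm[1,0],Rm[0,0])).round(1),"tilt",Rm[:2,2].round(4))
rel=e[:2]-p[:2]; k=((p[2]-np.arctan2(rel[1],rel[0]))*3)%(6*np.pi); print("k",k.round(3),"r",np.hypot(*rel).round(1), "want head",np.degrees(p[2]-k/3-np.pi/2+np.pi)%360)
t=np.r_[th(p,np.array([1.])).ravel(),60]; print("tool delta to pin1",((t-e)@Rm).round(1))
E
python3 pos.py
```

```text
clock: 1.1
ee_pos: [444.7, -233.2, 238.6]
orientation: [-3.07, -0.667, 0.001]
contact_force: [0.0, -1.3, -0.3]
gripper_width: 10.3
grip_force: 0.0
clock: 1.6
ee_pos: [532.1, -55.0, 238.5]
orientation: [-3.07, -0.667, 0.001]
contact_force: [0.5, -0.2, 0.4]
gripper_width: 0.3
grip_force: 0.0
clock: 2.1
ee_pos: [619.5, 123.2, 238.3]
orientation: [3.07, 0.667, -0.001]
contact_force: [-0.1, -0.6, -0.4]
gripper_width: 0.2
grip_force: 0.0
clock: 2.6
ee_pos: [618.9, 121.8, 187.8]
orientation: [-2.682, -1.635, 0.001]
contact_force: [-0.5, -0.4, -0.0]
gripper_width: 0.6
grip_force: 0.0
2.6 [618.9 121.8 187.8] w 0.6 F [-0.5 -0.4 -0. ] xhead 62.7 tilt [-0.0009 -0.0002]
k 0.988 r 150.3 want head 62.574010740267
tool delta to pin1 [ -0.5  -0.2 127.8]
```

```bash
python3 -m handwheel '[0,0,0,3,0,0,0, 0,0,0,3,0,0,0, 0,0,0,2.5,0,0,0, 0,0,0,1.5,0,0,0, 0,-0.05,0,0,0,0,0]'; python3 pos.py
python3 - <<'E'
from h import *
im,d=ctrl.grab_frame("scene"); cv2.imwrite("pics/s1.png",im[...,::-1])
E
```

```text
clock: 3.1
ee_pos: [617.3, 121.0, 86.5]
orientation: [-2.686, -1.627, 0.006]
contact_force: [0.3, 1.3, -0.1]
gripper_width: 0.4
grip_force: 0.0
3.1 [617.3 121.   86.5] w 0.4 F [ 0.3  1.3 -0.1] xhead 62.4 tilt [-0.0042 -0.001 ]
k 1.016 r 149.2 want head 62.042723552531356
tool delta to pin1 [ 0.8  0.8 26.5]
```

View pics/s1.png

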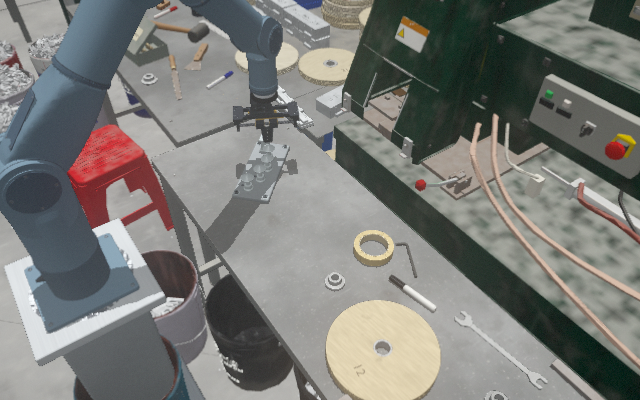

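The view shows the closed fingertips at about (267,140), over the pin next to the post. The other pins are free, so I'll press down.

```bash
python3 -m handwheel '[0,0,0,1.0,0,0,0, 0,0,0,0.6,0,0,0, 0,0,0,0.4,0,0,0, 0,0,0,0.3,0,0,0, 0,0,0,0.2,0,0,0]'; python3 pos.py
```

```text
clock: 3.65
ee_pos: [619.1, 121.5, 63.8]
orientation: [2.687, 1.628, 0.0]
contact_force: [-1.0, -0.5, 2.3]
gripper_width: 0.5
grip_force: 1.1
3.65 [619.1 121.5  63.8] w 0.5 F [-1.  -0.5  2.3] xhead 62.4 tilt [ 0.0002 -0.0001]
k 0.992 r 150.6 want head 62.50001182120559
tool delta to pin1 [-0.4 -0.6  3.8]
```

```bash
python3 -m handwheel '[0,0,0,0.2,0,0,0, 0,0,0,0.15,0,0,0, 0,0,0,0,0,0,0]'; python3 pos.py;python3 -m handwheel '[0,0,0,0,0,0,0]'; python3 -m handwheel '[0,0,0,0,0,0,0]'
```

```text
clock: 3.95
ee_pos: [619.0, 121.5, 60.1]
orientation: [2.687, 1.628, 0.0]
contact_force: [0.8, 0.5, 0.2]
gripper_width: 0.5
grip_force: 0.3
3.95 [619.  121.5  60.1] w 0.5 F [0.8 0.5 0.2] xhead 62.4 tilt [0.0001 0.    ]
k 0.992 r 150.6 want head 62.4970151525431
tool delta to pin1 [-0.4 -0.6  0.1]
clock: 4.05
ee_pos: [619.0, 121.5, 60.2]
orientation: [2.687, 1.628, 0.0]
contact_force: [-0.7, 0.4, -0.1]
gripper_width: 0.3
grip_force: 0.1
clock: 4.15
ee_pos: [619.0, 121.5, 60.2]
orientation: [-2.687, -1.628, -0.0]
contact_force: [-0.6, 0.1, -0.9]
gripper_width: 0.3
grip_force: 0.1
```

```bash
python3 -m handwheel '[0,-0.5,-0.04,0,0,0,1.91, 0,-0.5,-0.02,0,0,0,1.91, 0,-0.5,-0.008,0,0,0,1.91, 0,-0.5,-0.008,0,0,0,1.91, 0,-0.5,-0.008,0,0,0,1.91]'; python3 pos.py
```

```text
clock: 4.65
ee_pos: [604.9, 100.0, 60.2]
orientation: [2.815, 1.394, -0.0]
contact_force: [0.2, -0.5, -0.1]
gripper_width: 0.2
grip_force: 0.0
4.65 [604.9 100.   60.2] w 0.2 F [ 0.2 -0.5 -0.1] xhead 52.7 tilt [-0.0001 -0.0002]
k 1.506 r 150.2 want head 52.68224397972563
tool delta to pin1 [25.2 -2.3  0.2]
```

```bash
for i in 1; do python3 -m handwheel '[0,-0.5,-0.008,0,0,0,1.91, 0,-0.5,-0.008,0,0,0,1.91, 0,-0.5,-0.008,0,0,0,1.91, 0,-0.5,-0.008,0,0,0,1.91, 0,-0.5,-0.008,0,0,0,1.91]'; done; python3 pos.py
```

```text
clock: 5.15
ee_pos: [587.8, 81.0, 60.1]
orientation: [2.921, 1.155, -0.002]
contact_force: [1.3, 1.0, 2.1]
gripper_width: 0.5
grip_force: 1.1
5.15 [587.8  81.   60.1] w 0.5 F [1.3 1.  2.1] xhead 43.1 tilt [-0.0011 -0.001 ]
k 2.017 r 150.2 want head 42.913150618934196
tool delta to pin1 [49.9 -8.6 -0. ]
```

```bash
python3 -m handwheel '[0,-0.5,-0.01,0,0,0,1.91, 0,-0.5,-0.01,0,0,0,1.91, 0,-0.5,-0.01,0,0,0,1.91, 0,-0.5,-0.008,0,0,0,1.91, 0,-0.5,-0.008,0,0,0,1.91]'; python3 pos.py
python3 -m handwheel '[0,-0.5,-0.008,0,0,0,1.91, 0,-0.5,-0.008,0,0,0,1.91, 0,-0.5,-0.008,0,0,0,1.91, 0,-0.5,-0.008,0,0,0,1.91, 0,-0.5,-0.008,0,0,0,1.91]'; python3 pos.py
```

```text
clock: 5.65
ee_pos: [568.2, 65.9, 59.9]
orientation: [3.007, 0.908, -0.002]
contact_force: [1.6, 1.3, 1.2]
gripper_width: 0.3
grip_force: 1.4
5.65 [568.2  65.9  59.9] w 0.3 F [1.6 1.3 1.2] xhead 33.6 tilt [-0.001  -0.0004]
k 2.512 r 149.9 want head 33.464459542112536
tool delta to pin1 [ 72.5 -18.4  -0.2]
clock: 6.15
ee_pos: [545.9, 53.6, 59.9]
orientation: [3.072, 0.654, -0.003]
contact_force: [1.3, 1.3, 2.7]
gripper_width: 0.4
grip_force: 1.1
6.15 [545.9  53.6  59.9] w 0.4 F [1.3 1.3 2.7] xhead 24.0 tilt [-0.0019 -0.0008]
k 3.022 r 150.1 want head 23.721918198817775
tool delta to pin1 [ 93.8 -32.4  -0.3]
```

```bash
python3 -m handwheel '[0,-0.5,-0.008,0,0,0,1.91, 0,-0.5,-0.008,0,0,0,1.91, 0,-0.5,-0.008,0,0,0,1.91, 0,-0.5,-0.008,0,0,0,1.91, 0,-0.5,-0.008,0,0,0,1.91]'; python3 pos.py
python3 -m handwheel '[0,-0.5,-0.008,0,0,0,1.91, 0,-0.5,-0.008,0,0,0,1.91, 0,-0.5,-0.008,0,0,0,1.91, 0,-0.5,-0.008,0,0,0,1.91, 0,-0.5,-0.008,0,0,0,1.91]'; python3 pos.py
```

```text
clock: 6.65
ee_pos: [522.6, 45.6, 59.9]
orientation: [3.116, 0.396, -0.002]
contact_force: [-0.2, 0.7, -0.0]
gripper_width: 0.6
grip_force: 0.0
6.65 [522.6  45.6  59.9] w 0.6 F [-0.2  0.7 -0. ] xhead 14.5 tilt [-0.0012 -0.0003]
k 3.514 r 150.0 want head 14.31993448893678
tool delta to pin1 [111.7 -49.4  -0.2]
clock: 7.15
ee_pos: [497.8, 41.5, 60.0]
orientation: [3.138, 0.136, -0.003]
contact_force: [1.4, -0.1, 2.1]
gripper_width: 0.4
grip_force: 1.1
7.15 [497.8  41.5  60. ] w 0.4 F [ 1.4 -0.1  2.1] xhead 5.0 tilt [-0.0017 -0.0004]
k 4.018 r 150.0 want head 4.6929406309548085
tool delta to pin1 [127.  -69.2  -0.2]
```

Next I'll run a little past pin 4, lift, move aside and check.

```bash
python3 -m handwheel '[0,-0.3,0,0,0,0,0, 0,-0.3,0,0,0,0,0, 0,0,0,0,0,0,0, 0,0,0,-1,0,0,0, 0,0,0,-3,0,0,0]'
python3 -m handwheel '[0,0,0,-4,0,0,0, 0,0,4,-3,0,0,0, 0,0,4,-2,0,0,0, 0,0,4,0,0,0,0, 0,0,4,0,0,0,0]'
python3 -m handwheel '[0,0,4,0,0,0,0, 0,0,4,0,0,0,0, 0,0,0,0,0,0,0]'
python3 - <<'E'
from h import *
z=[]
for i in range(4):
    im,d=ctrl.grab_frame("top"); z.append(d)
P=cloud("top",np.mean(z,0)); P0=cloud("top",np.load("top0.npz")["d"])
for u,v in [(180.6,173.5),(198.6,179.6),(215,191.8),(226,208.8),(230.6,228.8)]:
    u,v=round(u),round(v); g=lambda Q,h:Q[v-h:v+h+1,u-h:u+h+1,2].mean().round(1); print(g(P0,4),g(P,4),g(P,1),g(P0,1))
print(ctrl.state()["ee_pos"])
a=cv2.resize(im[130:260,150:280,::-1],(400,400)); cv2.imwrite("pics/t2.png",np.hstack([a,cv2.resize(im[120:260,350:490,::-1],(400,400))]))
E
```

```text
clock: 7.65
ee_pos: [490.6, 40.8, 98.9]
orientation: [3.138, 0.141, -0.01]
contact_force: [0.0, 0.2, -0.0]
gripper_width: 0.6
grip_force: 0.0
clock: 8.15
ee_pos: [507.3, -119.8, 191.6]
orientation: [3.138, 0.141, 0.002]
contact_force: [0.1, 0.4, 0.2]
gripper_width: 0.6
grip_force: 0.0
clock: 8.45
ee_pos: [513.3, -204.6, 190.6]
orientation: [3.136, 0.127, -0.001]
contact_force: [-0.3, 0.8, 0.3]
gripper_width: 0.1
grip_force: 0.0
88.9 73.9 92.3 59.7
63.1 59.0 91.2 64.5
63.4 66.4 59.4 66.1
93.4 62.5 90.9 68.3
62.9 59.2 59.3 65.6
[ 514.25288305 -196.36450271  190.24017767]
```

View pics/t2.png

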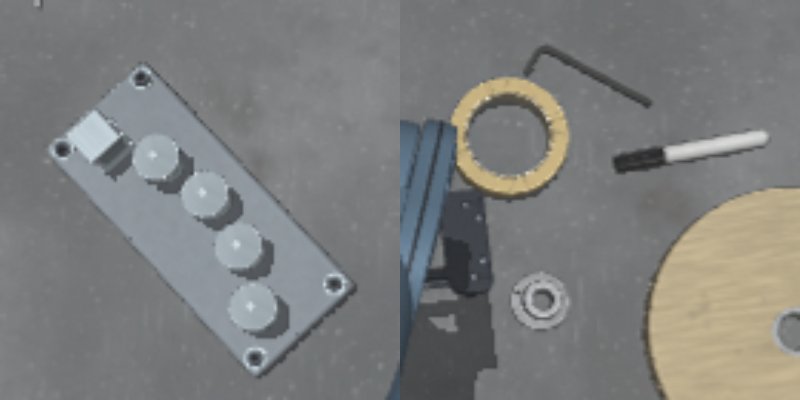

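The picture shows the rest with its pins lowered (tips at about (155,155), (205,195), (237,245), (253,308)). The bystanders haven't moved. The mean depths contain dropouts, so I'll check with medians.

```bash
python3 - <<'E'
from h import *
z=[cloud("top",ctrl.grab_frame("top")[1])[...,2] for i in range(12)]
Z=np.median(z,0); Z0=cloud("top",np.load("top0.npz")["d"])[...,2]
for u,v in [(180,173),(199,180),(215,192),(226,209),(231,229)]:
    w=lambda Q,h:np.median(Q[v-h:v+h+1,u-h:u+h+1]).round(1); print(w(Z0,3),w(Z,3),w(Z,1))
E
```

```text
60.6 59.5 60.6
63.9 57.2 58.6
63.9 56.6 58.9
67.3 56.4 59.3
64.1 56.7 58.9
```

```bash
python3 -c "
from plant import ctrl
print(ctrl.finish_job())"
```

```text
the job is handed in; nothing more can be done
None
```

I swept all four pins down in one pass with the fingertips at 60 mm, lifted clear and handed the job in; the top camera then read the pin tops at about 59 mm and the post at 60 mm (3 mm allowed), with the bystanders looking unmoved, but hand-in returned no verdict.

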